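Draw the safety bolt of a sample case

TASK

Unlock the sample transport case: press the catch plate down with one fingertip and, while it is held down, push the upright tab of the bolt with the other fingertip all the way to its stop, away from the steel eye, so that the lid springs ajar by itself; then let go, so that the catch snaps up again and keeps the bolt open. Only press and push: do not lift the lid or the case, do not shove the case about, and leave the small bottle on its deck and the things beside it alone.

Things in the scene. Friction and masses are not known exactly. Their poses are not given: they have to be found in the camera images.
- case: grey sample transport case with a clear lid, 260 x 290 mm, 4 to 6.5 kg, loose on rubber feet. Origin: centre of its underside, on the bench; x from the front (catch, bolt) to the rear (lid hinge), y to the left along the bolt, z up. Its front half (case x < -0.005) is a flat deck 100 mm high; behind it the shut lid's frame, 120 mm high
- catch_plate (a point): centre of the top of the catch's ribbed dark steel thumb plate, 26 mm in case x, 100 mm in case y, at case (-0.098, 0.015, 0.136) when up. The catch rocks on a pivot 25 mm behind this point (+x). Press anywhere along the plate; the fingertip may slide along it while holding it down. Axes as the case's, rocking with the catch
- catch (a joint): rocking angle of the catch, rad: 0 up (its tooth blocks the bolt), 0.36 fully down (plate 9 mm lower). Spring: 3 N at first, 7 N at the bottom, at the plate's middle. The bolt is free above 0.22. Let go, it returns to 0 with the bolt home or fully drawn, not in between
- tab_top (a point): middle of the top edge of the bolt's upright steel tab, 26 mm (case x) by 8 mm (case y), 35 mm tall; with the bolt home at case (-0.030, 0.0135, 0.152). Push its left (+y) face towards -y; 55 mm are free at its left. Below the finger lie only the rod (top 117 mm over the bench), guide staples (121) and eye (124), all lower than the fully pressed plate (126). Axes as the case's
- bolt (a joint): travel of the bolt, m: 0 home (rod through the eye of the lid), grows as the tab goes towards case -y, 0.032 at the stop. Friction about 2 to 3 N. The rod leaves the eye at about 0.024
- lid (a joint): opening angle of the lid, rad: 0 shut; a spring lifts it to about 0.35 (ajar) once the rod has left its eye; its front edge then stands about 45 mm higher. The edge lies 17 mm behind the tab (+x)
- white_bottle: small white screw-cap bottle, 23 mm across, 52 mm tall, standing on the right end of the deck. Origin: centre of its underside
- timer: white bench timer, 66 x 66 x 21 mm, lying on the bench at the left of the case. Origin: centre of its underside
- petri: closed petri dish, 71 mm across, 15 mm high, on the bench at the left of the case. Origin: centre of its underside
- marker: marker pen, 135 mm long (its y), 16 mm thick, lying on the bench in front of the case. Origin: its middle, on the bench

How it is judged:
By the outcome, as a careful person would: the job done as asked, in the order asked, and still so for the second after the job is handed in, with the robot touching nothing.
It also fails if it takes over 38 s, if anything falls off the work surface, if the arm or the gripper's body presses on something with over 40 N, if the wrist force passes 120 N, or if a joint passes its speed limit or range.

ROBOT

A 7-joint arm with a two-finger parallel gripper is mounted at the origin on a cart in front of the work surface, level with it; the furniture and walls round the work are solid. World frame = base frame: x ahead of the robot, y to its left, z up, the work surface at z = 0. Lengths are in mm, angles in rad, forces in N, time in s.
With the tool pointing down it reaches from about 400 to 875 mm from the base axis. Payload 6.5 kg.
Tool frame: the origin (TCP) lies at the very end of the fingers, on their centre line; the grasp point (between the pads) lies 19 mm behind it; z points along the fingers, y is the line along which they close (so a half turn about z gives the same grasp; the last joint's range is limited). The gripper opens to 85 mm and grips with 20 to 120 N. Pads are 22 mm wide; open, the fingers measure 114 mm over their backs; the gripper's body (76 mm by 85 mm) begins 54 mm behind the grasp point. The pads swing forward as they close: fully open they stand 13 mm farther back than shut.
Start: joints at [-1.282, 0.536, -0.004, 1.538, 0.003, 1.067, -0.071], TCP at [225.807, 609.509, 209.09] pointing down, gripper open.
Joint ranges: [-2.7, 2.7], [-0.37, 2.16], [-1.27, 1.26], [0.24, 2.4], [-1.31, 4.45], [0.19, 1.91], [-2.76, 2.76]. Speed limits (rad/s): [2.39, 2.39, 3.14, 3.14, 3.14, 3.14, 3.14].

INTERFACE

Orientations are given as a rotation vector (axis times angle).
In Python, from cell import env gives the robot as it stands.
- The arm moves only by the tool play_rows, never from a script. Its argument "rows" is a list of rows, each an object of numbers: "dx", "dy", "dz": the shift along the tool's x, y, z normalised to -1 to 1, where 1 is 0.5 m; "rx", "ry", "rz": the turn, a rotation vector about the tool's x, y, z normalised to -1 to 1, where 1 is pi/4 rad. A call has 1 to 8 rows; each row is the pose to reach, as a shift and turn from the pose commanded when the call began, along the tool's axes at that moment; what a row does not reach only later rows make up. A row lasts 1/10 s, in which the tool goes at most 50 mm and 8.59 degrees, less where a joint would pass 70% of its speed; a pose out of reach is approached as far as the arm can. A call with a number of a shift or a turn outside -1 to 1 is refused whole. A call with a gripper value outside its range is refused whole. "gripper" is the closure, from -1 (fully open) to 1 (shut), set as the call begins (left out, the last holds). The fingers move at their own pace and stop on an object; "squeeze" is the grip in N (left out, the last holds). Time passes only in rows, so rows that repeat a pose let the fingers close. It gives the time, the measured TCP pose, the force, the opening and the grip force at its end, in the units of the state.
- env.get_obs(): the state, without advancing time (a new reading comes with each control period).
- env.camera(name): name is "scene" or "top"; returns a dict with "image" (400x640x3 uint8, blue, green, red), "range_z" (400x640 float32, mm along the optical axis (not along the pixel's ray), 0 where there is no reading), "intrinsics" (3x3 intrinsics, pixels), "rvec" (rotation vector, rad) and "tvec" (3), from world to camera coordinates, as OpenCV has them. Camera axes: x right, y down, z forward; pixel columns grow to the right and rows downward; lengths in mm; the calibration is good to about 2 mm. A picture is of the moment at which its call begins.
- env.finish_job(): hands the job in; it is judged then, once.
Trained networks look in a picture, given as the dict that the camera call returned (one of the last four; its "shot" number tells which), for a name from the list of things; names that differ only in an ending like _2 or _b are one class to them, and where a whole thing is asked for, a point or a joint stands for the part that bears it (a point fixed in the world has none). Each returns a list of dicts, best first, with "confidence" (0 to 1); they miss things now and then, are a little off and sometimes report something else, mostly with a low value. They report only what shows in the picture. A call takes as long as a camera call.
- env.regions_of(query, picture): "region" (400x640 bool, what is visible of it) and "bbox" ([centre column, centre row, width, height] in pixels, round what is visible of it).
The state is a dict: "t": time; "joints": joint angles; "qvel": joint speeds; "joint_torque": joint torques, N m; "tcp_pos": TCP position; "orientation": TCP orientation; "contact_force": force on the tool from outside, world axes, zero at the start; "moment": the same for the moment, N m; "finger_gap": finger opening in mm; "grip_force": force on a finger pad.
Only numpy, scipy, OpenCV 4.12 (cv2) and the standard library are available. Lean on these libraries where they do the work, as an engineer would, in place of code of your own. Each camera call takes 0.05 s, during which the arm holds its last target. There are 200 camera calls.

## Working session

There is one attempt and no reset: what is moved stays moved. The work goes in short steps, Python scripts to look and compute and a tool call to move; the robot and the scene stay as the last step left them, time stands still between calls to the robot, and variables do not carry over. Pictures are saved under pics/ and viewed, at most 10 in all, crops included, and the job is handed in when it is done.

Besides the shell and the picture viewer there is one more tool, called after "Emit:" as name(argument=value, ...), one argument or row to a line, values as JSON. play_rows: Moves the arm, as the interface text tells. Its arguments: {"type":"object","properties":{"rows":{"type":"array"},"gripper":{"type":"number"},"squeeze":{"type":"number"}},"required":["rows"]}

```bash
mkdir -p pics; cat > h.py <<'E'
import numpy as np, cv2
from cell import env
def cloud(p):
    K=p["intrinsics"];z=p["range_z"];v,u=np.mgrid[:400,:640]
    c=np.stack([(u-K[0,2])/K[0,0]*z,(v-K[1,2])/K[1,1]*z,z],-1)
    R=cv2.Rodrigues(np.array(p["rvec"],float))[0]
    w=(c-np.array(p["tvec"]).reshape(3))@R
    w[z<=0]=np.nan
    return w
def proj(p,X):
    return cv2.projectPoints(np.array(X,float).reshape(-1,3),np.array(p["rvec"],float),np.array(p["tvec"],float),np.array(p["intrinsics"],float),None)[0].reshape(-1,2)
E
python3 - <<'E'
from h import *
o=env.get_obs();print({k:np.round(v,3) for k,v in o.items()})
ims=[]
for n in("scene","top"):
    p=env.camera(n);cv2.imwrite(f"pics/{n}0.png",p["image"]);w=cloud(p)
    np.save(f"{n}0.npy",w)
    print(n,-cv2.Rodrigues(np.array(p["rvec"],float))[0].T@np.array(p["tvec"]).reshape(3))
    for q in("case","catch_plate","tab_top","white_bottle","timer","petri","marker","lid"):
        for r in env.regions_of(q,p)[:2]:
            m=r["region"];print(q,round(r["confidence"],2),np.round(r["bbox"]),np.round(np.nanmedian(w[m],0)),m.sum(), np.round(np.nanpercentile(w[m],[3,97],axis=0)).tolist())
E
```

```text
{'t': np.float64(0.0), 'joints': array([-1.282,  0.537, -0.004,  1.539,  0.003,  1.067, -0.071]), 'qvel': array([-0.001,  0.001, -0.001,  0.001, -0.   , -0.001,  0.001]), 'joint_torque': array([ 1.0000e-03, -5.8340e+01,  1.0490e+00, -2.5912e+01,  1.2000e-02,
        1.0000e-02,  0.0000e+00]), 'tcp_pos': array([225.599, 608.898, 208.214]), 'orientation': array([-5.540e-01, -3.092e+00,  3.000e-03]), 'contact_force': array([-0.575,  0.395,  0.043]), 'moment': array([0.013, 0.049, 0.039]), 'grip_force': np.float64(0.0), 'finger_gap': np.float64(85.262)}
scene [ 216.92461082 -393.88892465  735.57103649]
case 0.92 [375. 277. 180. 179.] [ 550. -149.  104.] 18793 [[421.0, -274.0, 35.0], [694.0, 29.0, 134.0]]
catch_plate 0.74 [334. 259.  45.  44.] [493. -83. 134.] 847 [[464.0, -110.0, 123.0], [531.0, -23.0, 138.0]]
white_bottle 0.72 [359. 264.  43.  71.] [ 541. -102.  117.] 488 [[516.0, -184.0, 102.0], [565.0, -37.0, 152.0]]
white_bottle 0.57 [364. 317.  19.  21.] [ 460. -204.  135.] 286 [[453.0, -212.0, 102.0], [474.0, -191.0, 153.0]]
timer 0.63 [293. 219.  29.  22.] [556. 139.  18.] 305 [[5
[... 1029 characters left out ...]
438. 264.  17.  10.] [ 463. -196.  138.] 184 [[453.0, -209.0, 101.0], [474.0, -189.0, 154.0]]
white_bottle 0.21 [302. 165.  26.  29.] [689.  74.  15.] 697 [[659.0, 44.0, 12.0], [720.0, 102.0, 19.0]]
timer 0.64 [277. 224.  34.  28.] [555. 129.  19.] 839 [[525.0, 98.0, 14.0], [587.0, 160.0, 23.0]]
petri 0.83 [300. 166.  32.  32.] [688.  74.  15.] 691 [[658.0, 44.0, 11.0], [719.0, 102.0, 19.0]]
petri 0.3 [438. 264.  18.  10.] [ 465. -196.  136.] 205 [[454.0, -225.0, 98.0], [479.0, -189.0, 154.0]]
marker 0.77 [360. 288.  60.  22.] [406. -67.  15.] 348 [[390.0, -122.0, 10.0], [422.0, -6.0, 19.0]]
lid 0.58 [396. 182. 144. 105.] [ 631. -127.  117.] 8516 [[552.0, -259.0, 113.0], [712.0, 3.0, 124.0]]
```

```bash
python3 - <<'E'
from h import *
for n in("scene","top"):
    w=np.load(f"{n}0.npy").reshape(-1,3)
    b=(w[:,0]>400)&(w[:,0]<750)&(w[:,1]>-330)&(w[:,1]<60)
    pl=w[b&(w[:,2]>129)&(w[:,2]<142)&(w[:,1]>-125)&(w[:,0]<530)]
    cs=w[b&(w[:,2]>93)&(w[:,2]<127)]
    tab=w[b&(w[:,2]>128)&(w[:,0]>520)&(w[:,1]>-180)]
    tt=w[b&(w[:,2]>147)&(w[:,0]>510)&(w[:,1]>-170)]
    for nm,a in(("plate",pl),("case",cs),("tab",tab),("tabtop",tt)):
        print(n,nm,len(a),np.round(a.mean(0),1),[np.round(x,1) for x in cv2.minAreaRect(a[:,:2].astype(np.float32))])
    im=cv2.imread(f"pics/{n}0.png");r=im[170:350,260:480] if n=="scene" else im[120:300,290:510]
    cv2.imwrite(f"pics/{n}0c.png",cv2.resize(r,None,fx=3,fy=3,interpolation=cv2.INTER_CUBIC))
E
```

```text
scene plate 539 [483.  -68.2 135.3] [array([485.2, -65.9]), array([99.7, 28.7]), np.float64(73.0)]
scene case 14925 [ 564.6 -133.3  109.8] [array([ 577. , -110.2]), array([296.7, 268.8]), np.float64(72.3)]
scene tab 121 [545.9 -89.9 142.2] [array([540.8, -89.4]), array([38.5, 15.3]), np.float64(8.6)]
scene tabtop 48 [546.9 -88.6 151. ] [array([547. , -88.1]), array([ 7.7, 24.8]), np.float64(74.7)]
top plate 684 [484.5 -66.4 135.6] [array([501.1, -70.8]), array([99.5, 62.2]), np.float64(72.4)]
top case 16464 [ 575.1 -109.7  110.7] [array([ 576. , -110.6]), array([295.9, 270.5]), np.float64(72.0)]
top tab 96 [546.5 -79.7 143. ] [array([562.2, -59.9]), array([109.3,  51.9]), np.float64(59.6)]
top tabtop 52 [547.4 -87.2 151.8] [array([547.7, -87.6]), array([ 8. , 24.5]), np.float64(73.5)]
```

View pics/scene0c.png

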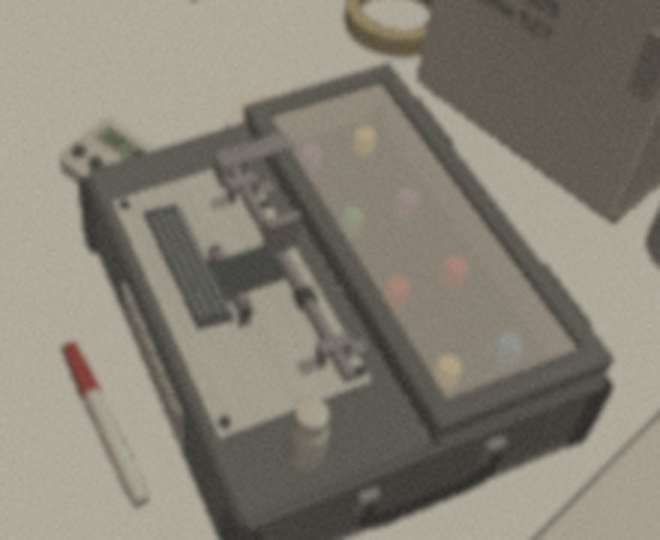

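View pics/top0c.png

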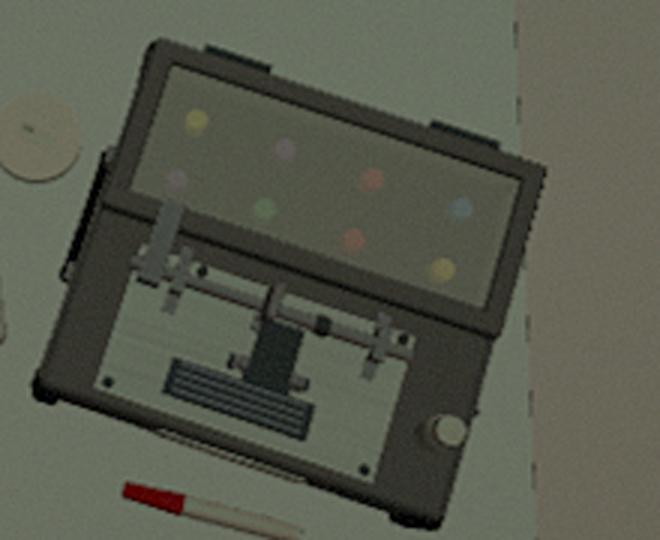

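Emit:
play_rows(
  rows=[
    {"dx":-0.07,"dy":-0.07,"dz":-0.06,"rz":0.15},
    {"dx":-0.14,"dy":-0.14,"dz":-0.1,"rz":0.3},
    {"dx":-0.2,"dy":-0.2,"dz":-0.1,"rz":0.44},
    {"dx":-0.26,"dy":-0.26,"dz":-0.1,"rz":0.56},
    {"dx":-0.32,"dy":-0.32,"dz":-0.1,"rz":0.68},
    {"dx":-0.38,"dy":-0.38,"dz":-0.1,"rz":0.8},
    {"dx":-0.44,"dy":-0.44,"dz":-0.1,"rz":0.9},
    {"dx":-0.5,"dy":-0.5,"dz":-0.1,"rz":1.0},
  ],
  gripper=-0.32,
)

```text
$.rows[0]: bad value
```

Emit:
play_rows(
  rows=[
    {"dx":-0.07,"dy":-0.07,"dz":-0.06,"rx":0,"ry":0,"rz":0.15},
    {"dx":-0.14,"dy":-0.14,"dz":-0.1,"rx":0,"ry":0,"rz":0.3},
    {"dx":-0.2,"dy":-0.2,"dz":-0.1,"rx":0,"ry":0,"rz":0.44},
    {"dx":-0.26,"dy":-0.26,"dz":-0.1,"rx":0,"ry":0,"rz":0.56},
    {"dx":-0.32,"dy":-0.32,"dz":-0.1,"rx":0,"ry":0,"rz":0.68},
    {"dx":-0.38,"dy":-0.38,"dz":-0.1,"rx":0,"ry":0,"rz":0.8},
    {"dx":-0.44,"dy":-0.44,"dz":-0.1,"rx":0,"ry":0,"rz":0.9},
    {"dx":-0.5,"dy":-0.5,"dz":-0.1,"rx":0,"ry":0,"rz":1.0},
  ],
  gripper=-0.32,
)

```text
t: 1.7
tcp_pos: [373.9, 286.7, 259.4]
orientation: [1.7, 2.642, 0.001]
contact_force: [1.6, 0.3, -0.7]
finger_gap: 56.6
grip_force: 0.0
```

```bash
cat >> h.py <<'E'
A=np.radians(17.4);XC=np.array([np.cos(A),-np.sin(A),0]);YC=np.array([np.sin(A),np.cos(A),0]);O=np.array([572.5,-110,0])
def c2w(x,y,z): return O+x*XC+y*YC+np.array([0,0,z])
def goto(x,y,z):
    o=env.get_obs();R=cv2.Rodrigues(np.array(o["orientation"],float))[0]
    yd=XC if R[:,1]@XC>0 else -XC
    Rt=np.stack([np.cross(yd,[0,0,-1]),yd,[0,0,-1]],1)
    d=R.T@(c2w(x,y,z)-o["tcp_pos"]);r=cv2.Rodrigues(R.T@Rt)[0].ravel()
    c=(np.array(o["tcp_pos"])-O)
    print("case pos",np.round([c@XC,c@YC,c[2]],1),"d",np.round(d/500,4),"r",np.round(r/(np.pi/4),4),"F",np.round(o["contact_force"],1),"t",round(float(o["t"]),2),"gap",round(float(o["finger_gap"]),1))
E
python3 -c "
from h import *
goto(-66,40,230)"
```

```text
case pos [-308.1  319.1  259.4] d [-0.7389 -0.0124  0.0585] r [ 6.00e-04 -8.00e-04  9.31e-01] F [ 1.6  0.3 -0.7] t 1.7 gap 56.6
```

Emit:
play_rows(
  rows=[
    {"dx":-0.09,"dy":0,"dz":0,"rx":0,"ry":0,"rz":0.12},
    {"dx":-0.18,"dy":0,"dz":0,"rx":0,"ry":0,"rz":0.24},
    {"dx":-0.27,"dy":0,"dz":0,"rx":0,"ry":0,"rz":0.36},
    {"dx":-0.36,"dy":0,"dz":0,"rx":0,"ry":0,"rz":0.48},
    {"dx":-0.45,"dy":-0.01,"dz":0,"rx":0,"ry":0,"rz":0.6},
    {"dx":-0.54,"dy":-0.01,"dz":0,"rx":0,"ry":0,"rz":0.72},
    {"dx":-0.63,"dy":-0.01,"dz":0.02,"rx":0,"ry":0,"rz":0.83},
    {"dx":-0.7,"dy":-0.01,"dz":0.04,"rx":0,"ry":0,"rz":0.93},
  ],
)

```text
t: 2.5
tcp_pos: [516.1, -34.6, 239.5]
orientation: [2.532, 1.858, 0.002]
contact_force: [1.0, 0.9, 0.4]
finger_gap: 56.3
grip_force: 0.0
```

Emit:
play_rows(
  rows=[
    {"dx":0,"dy":0,"dz":0,"rx":0,"ry":0,"rz":0},
    {"dx":0,"dy":0,"dz":0,"rx":0,"ry":0,"rz":0},
    {"dx":0,"dy":0,"dz":0,"rx":0,"ry":0,"rz":0},
  ],
)

```text
t: 2.8
tcp_pos: [514.8, -30.5, 239.2]
orientation: [-2.526, -1.867, -0.001]
contact_force: [0.0, -0.7, 0.3]
finger_gap: 56.4
grip_force: 0.0
```

```bash
python3 -c "
from h import *
goto(-66,40,180)"
```

```text
case pos [-78.8  58.6 239.2] d [-0.0374  0.0254  0.1184] r [-0.0003 -0.001   0.008 ] F [ 0.  -0.7  0.3] t 2.8 gap 56.4
```

Emit:
play_rows(
  rows=[
    {"dx":-0.038,"dy":0.026,"dz":0,"rx":0,"ry":0,"rz":0.008},
    {"dx":-0.038,"dy":0.026,"dz":0.06,"rx":0,"ry":0,"rz":0.008},
    {"dx":-0.038,"dy":0.026,"dz":0.118,"rx":0,"ry":0,"rz":0.008},
    {"dx":-0.038,"dy":0.026,"dz":0.118,"rx":0,"ry":0,"rz":0.008},
    {"dx":-0.038,"dy":0.026,"dz":0.118,"rx":0,"ry":0,"rz":0.008},
  ],
)

```text
t: 3.3
tcp_pos: [521.8, -52.8, 180.7]
orientation: [-2.532, -1.859, -0.0]
contact_force: [0.4, -0.1, 0.6]
finger_gap: 56.1
grip_force: 0.0
```

```bash
python3 - <<'E'
from h import *
goto(-66,40,150)
ps={n:env.camera(n) for n in("scene","top")}
out=[]
for n,p in ps.items():
    im=p["image"].copy();w=cloud(p).reshape(-1,3)
    m=(w[:,2]>172)&(w[:,2]<195)&(abs(w[:,0]-520)<70)&(abs(w[:,1]+55)<70)
    if m.any():
        c=(w[m]-O);print(n,m.sum(),"case x",np.round(np.percentile(c@XC,[2,25,50,75,98]),1),"y",np.round(np.percentile(c@YC,[2,50,98]),1),"zmin",np.nanmin(w[m][:,2]))
    for X in(c2w(-98,15,136),c2w(-30,13.5,152),c2w(-101,40,136),c2w(-31,40,117)):
        cv2.circle(im,tuple(int(round(v)) for v in proj(p,X)[0]),1,(0,0,255),-1)
    u,v=proj(p,c2w(-66,30,130))[0].astype(int);u=max(80,u)
    out.append(cv2.resize(cv2.convertScaleAbs(im[v-75:v+75,u-65:u+65],alpha=1.5),None,fx=3,fy=3,interpolation=cv2.INTER_CUBIC)[:450,:390])
cv2.imwrite("pics/h1.png",np.hstack(out))
E
```

```text
case pos [-65.5  39.4 180.7] d [ 0.0012 -0.001   0.0614] r [-0.0004 -0.0004 -0.0006] F [ 0.4 -0.1  0.6] t 3.3 gap 56.1
```

View pics/h1.png

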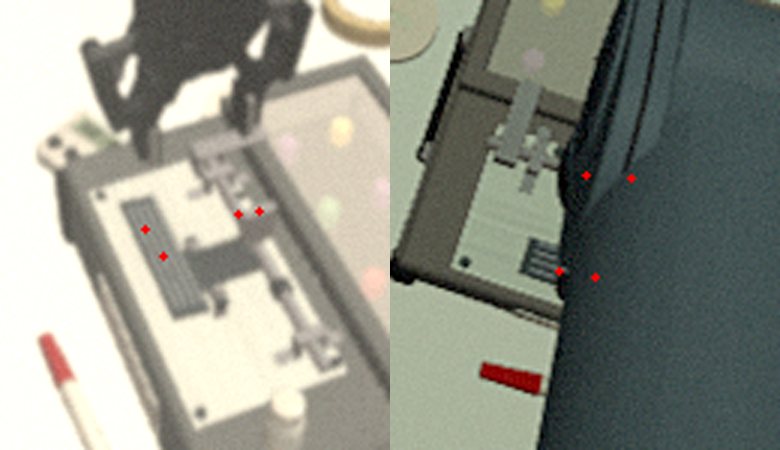

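```bash
python3 - <<'E'
from h import *
goto(-66,40,160)
p=env.camera("scene");w=cloud(p).reshape(-1,3);c=w-O;x=c@XC;y=c@YC
for s in(-1,1):
    for lo in range(165,235,8):
        m=(w[:,2]>lo)&(w[:,2]<lo+8)&(abs(y-40)<50)&(s*(x+66)>0)&(abs(x+66)<75)
        if m.sum()>3: print(s,lo,m.sum(),"x",np.round(np.percentile(x[m],[2,50,98])),"y",np.round(np.percentile(y[m],[2,50,98])),"zmin",w[m][:,2].min().round(1))
E
```

```text
case pos [-64.3  39.3 181.7] d [ 0.0014 -0.0035  0.0434] r [ 0.0029 -0.0015 -0.0015] F [ 0.5 -0.3  0.4] t 3.4 gap 56.4
-1 205 5 x [-99. -98. -94.] y [29. 31. 37.] zmin 208.1
-1 213 16 x [-105.  -99.  -93.] y [28. 31. 38.] zmin 214.1
-1 221 27 x [-106. -100.  -94.] y [27. 32. 43.] zmin 221.2
-1 229 33 x [-106. -100.  -93.] y [28. 32. 43.] zmin 229.1
1 205 9 x [-36. -35. -33.] y [28. 35. 45.] zmin 209.3
1 213 30 x [-36. -35. -23.] y [27. 33. 49.] zmin 213.1
1 221 31 x [-36. -35. -23.] y [27. 33. 50.] zmin 221.2
1 229 29 x [-36. -34. -23.] y [28. 32. 49.] zmin 229.0
```

Emit:
play_rows(
  rows=[
    {"dx":0.001,"dy":-0.002,"dz":0.03,"rx":0,"ry":0,"rz":0},
    {"dx":0.001,"dy":-0.002,"dz":0.066,"rx":0,"ry":0,"rz":0},
    {"dx":0.001,"dy":-0.002,"dz":0.066,"rx":0,"ry":0,"rz":0},
    {"dx":0.001,"dy":-0.002,"dz":0.066,"rx":0,"ry":0,"rz":0},
  ],
)

```text
t: 3.85
tcp_pos: [521.5, -53.1, 148.1]
orientation: [2.534, 1.857, 0.001]
contact_force: [0.4, -0.2, 0.2]
finger_gap: 56.3
grip_force: 0.0
```

```bash
python3 - <<'E'
from h import *
goto(-66,40,130)
p=env.camera("scene");im=p["image"].copy()
for z,c in((148,(0,0,255)),(160,(0,255,0)),(175,(255,0,0))):
    for x in(-101,-31): cv2.circle(im,tuple(int(round(v)) for v in proj(p,c2w(x,40,z))[0]),0,c,-1)
u,v=proj(p,c2w(-66,30,140))[0].astype(int)
cv2.imwrite("pics/h2.png",cv2.resize(cv2.convertScaleAbs(im[v-50:v+50,u-60:u+60],alpha=1.6),None,fx=6,fy=6,interpolation=cv2.INTER_CUBIC))
E
```

```text
case pos [-65.7  39.  148.1] d [ 0.0019 -0.0007  0.0361] r [ 0.0012 -0.0004 -0.0029] F [ 0.4 -0.2  0.2] t 3.85 gap 56.3
```

View pics/h2.png

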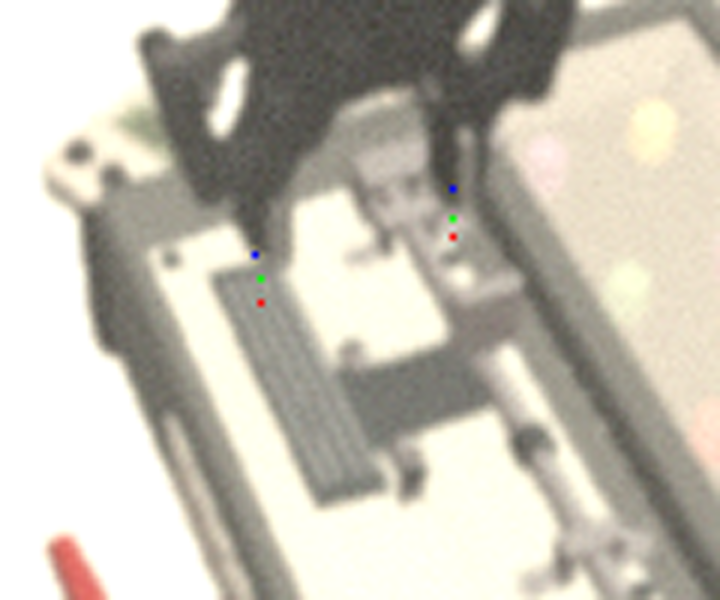

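Emit:
play_rows(
  rows=[
    {"dx":0.001,"dy":0,"dz":0.012,"rx":0,"ry":0,"rz":0},
    {"dx":0.001,"dy":0,"dz":0.022,"rx":0,"ry":0,"rz":0},
    {"dx":0.001,"dy":0,"dz":0.022,"rx":0,"ry":0,"rz":0},
    {"dx":0.001,"dy":0,"dz":0.022,"rx":0,"ry":0,"rz":0},
  ],
)

```text
t: 4.3
tcp_pos: [521.0, -52.7, 136.0]
orientation: [-2.534, -1.857, 0.0]
contact_force: [-0.2, 0.1, 0.4]
finger_gap: 56.5
grip_force: 0.0
```

Emit:
play_rows(
  rows=[
    {"dx":0,"dy":0,"dz":0.004,"rx":0,"ry":0,"rz":0},
    {"dx":0,"dy":0,"dz":0.008,"rx":0,"ry":0,"rz":0},
    {"dx":0,"dy":0,"dz":0.008,"rx":0,"ry":0,"rz":0},
  ],
)

```text
t: 4.6
tcp_pos: [520.9, -52.6, 131.8]
orientation: [-2.534, -1.857, 0.001]
contact_force: [-0.4, 0.6, 0.1]
finger_gap: 56.6
grip_force: 0.0
```

Emit:
play_rows(
  rows=[
    {"dx":0,"dy":0,"dz":0.004,"rx":0,"ry":0,"rz":0},
    {"dx":0,"dy":0,"dz":0.008,"rx":0,"ry":0,"rz":0},
    {"dx":0,"dy":0,"dz":0.008,"rx":0,"ry":0,"rz":0},
  ],
)

```text
t: 4.9
tcp_pos: [520.9, -52.6, 127.8]
orientation: [-2.534, -1.857, 0.001]
contact_force: [0.5, -0.9, -0.0]
finger_gap: 56.2
grip_force: 0.0
```

```bash
python3 - <<'E'
from h import *
goto(-66,40,130)
p=env.camera("scene");im=p["image"].copy()
u,v=proj(p,c2w(-66,30,140))[0].astype(int)
cv2.imwrite("pics/h3.png",cv2.resize(cv2.convertScaleAbs(im[v-50:v+50,u-60:u+60],alpha=1.6),None,fx=6,fy=6,interpolation=cv2.INTER_CUBIC))
E
```

```text
case pos [-66.4  39.4 127.8] d [ 0.0013  0.0007 -0.0044] r [-0.0005  0.0002 -0.003 ] F [ 0.5 -0.9 -0. ] t 4.9 gap 56.2
```

View pics/h3.png

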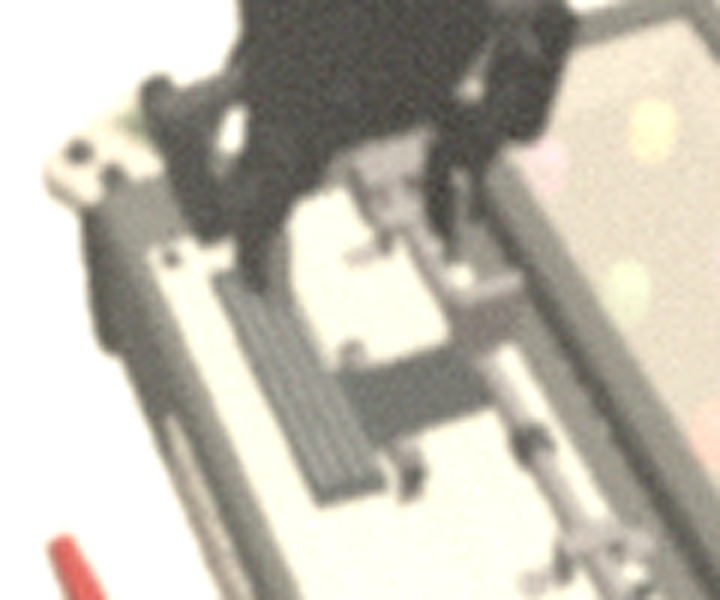

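Emit:
play_rows(
  rows=[
    {"dx":0,"dy":0,"dz":0.004,"rx":0,"ry":0,"rz":0},
    {"dx":0,"dy":0,"dz":0.006,"rx":0,"ry":0,"rz":0},
    {"dx":0,"dy":0,"dz":0.006,"rx":0,"ry":0,"rz":0},
  ],
)

```text
t: 5.25
tcp_pos: [521.0, -52.6, 124.9]
orientation: [-2.534, -1.857, 0.0]
contact_force: [-0.9, -0.1, -0.4]
finger_gap: 56.5
grip_force: 0.0
```

Emit:
play_rows(
  rows=[
    {"dx":0,"dy":0,"dz":0.004,"rx":0,"ry":0,"rz":0},
    {"dx":0,"dy":0,"dz":0.004,"rx":0,"ry":0,"rz":0},
    {"dx":0,"dy":0,"dz":0.004,"rx":0,"ry":0,"rz":0},
  ],
)

```text
t: 5.55
tcp_pos: [521.1, -52.6, 123.0]
orientation: [-2.534, -1.857, 0.0]
contact_force: [0.8, -0.2, -0.7]
finger_gap: 56.3
grip_force: 0.0
```

Emit:
play_rows(
  rows=[
    {"dx":0,"dy":0,"dz":0.004,"rx":0,"ry":0,"rz":0},
    {"dx":0,"dy":0,"dz":0.004,"rx":0,"ry":0,"rz":0},
    {"dx":0,"dy":0,"dz":0.004,"rx":0,"ry":0,"rz":0},
  ],
)

```text
t: 5.85
tcp_pos: [521.1, -52.7, 121.0]
orientation: [-2.534, -1.857, 0.0]
contact_force: [0.7, -0.3, 0.7]
finger_gap: 56.5
grip_force: 0.0
```

Emit:
play_rows(
  rows=[
    {"dx":0,"dy":0,"dz":0.004,"rx":0,"ry":0,"rz":0},
    {"dx":0,"dy":0,"dz":0.004,"rx":0,"ry":0,"rz":0},
    {"dx":0,"dy":0,"dz":0.004,"rx":0,"ry":0,"rz":0},
  ],
)

```text
t: 6.15
tcp_pos: [521.1, -52.6, 119.0]
orientation: [-2.534, -1.857, 0.0]
contact_force: [-0.2, 0.5, 0.3]
finger_gap: 56.8
grip_force: 0.0
```

Emit:
play_rows(
  rows=[
    {"dx":0,"dy":0,"dz":0.004,"rx":0,"ry":0,"rz":0},
    {"dx":0,"dy":0,"dz":0.004,"rx":0,"ry":0,"rz":0},
    {"dx":0,"dy":0,"dz":0.004,"rx":0,"ry":0,"rz":0},
  ],
)

```text
t: 6.45
tcp_pos: [521.1, -52.7, 117.0]
orientation: [-2.534, -1.857, 0.0]
contact_force: [0.1, -0.2, 0.1]
finger_gap: 56.7
grip_force: 0.0
```

```bash
python3 - <<'E'
from h import *
goto(-66,40,130)
p=env.camera("scene");w=cloud(p);c=w-O;x=c@XC;y=c@YC;z=w[...,2]
for x0 in(-108,-103,-98,-93,-88):
    m=(abs(x-x0)<2.5)&(y>-30)&(y<20)&(z>115);print(x0,m.sum(),np.round(np.median(z[m]),1))
for s,x0 in((-1,-101),(1,-31)):
    m=(abs(x-x0)<12)&(y>22)&(y<55)&(z>139)&(z<200);zz=z[m];i=np.argsort(zz)[:12];print(s,np.round(np.c_[x[m],y[m],zz][i][::2],0).tolist())
im=p["image"]
u,v=proj(p,c2w(-66,40,140))[0].astype(int)
cv2.imwrite("pics/h4.png",cv2.resize(cv2.convertScaleAbs(im[v-40:v+35,u-50:u+50],alpha=1.8),None,fx=8,fy=8,interpolation=cv2.INTER_CUBIC))
E
```

```text
case pos [-66.2  39.3 117. ] d [ 0.0014  0.0005 -0.0259] r [-0.0001  0.0001 -0.0031] F [ 0.1 -0.2  0.1] t 6.45 gap 56.7
-108 432 514.9
-103 443 506.9
-98 614 471.5
-93 724 427.4
-88 685 437.4
-1 [[-100.0, 36.0, 142.0], [-98.0, 29.0, 147.0], [-98.0, 30.0, 149.0], [-101.0, 33.0, 151.0], [-100.0, 29.0, 151.0], [-101.0, 33.0, 153.0]]
1 [[-37.0, 39.0, 144.0], [-38.0, 32.0, 146.0], [-37.0, 50.0, 147.0], [-33.0, 28.0, 148.0], [-38.0, 38.0, 149.0], [-38.0, 43.0, 150.0]]
```

View pics/h4.png

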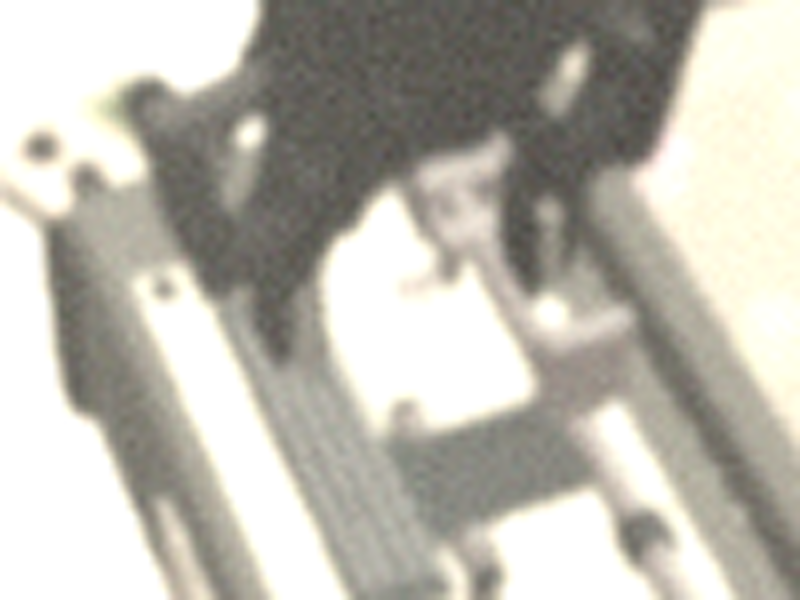

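Emit:
play_rows(
  rows=[
    {"dx":0,"dy":0,"dz":0.004,"rx":0,"ry":0,"rz":0},
    {"dx":0,"dy":0,"dz":0.004,"rx":0,"ry":0,"rz":0},
    {"dx":0,"dy":0,"dz":0.004,"rx":0,"ry":0,"rz":0},
  ],
)

```text
t: 6.8
tcp_pos: [521.0, -52.7, 115.0]
orientation: [-2.534, -1.857, 0.0]
contact_force: [0.1, -0.7, 0.0]
finger_gap: 56.5
grip_force: 0.0
```

Emit:
play_rows(
  rows=[
    {"dx":0,"dy":0,"dz":0.004,"rx":0,"ry":0,"rz":0},
    {"dx":0,"dy":0,"dz":0.004,"rx":0,"ry":0,"rz":0},
    {"dx":0,"dy":0,"dz":0.004,"rx":0,"ry":0,"rz":0},
  ],
)

```text
t: 7.1
tcp_pos: [521.1, -52.6, 113.0]
orientation: [2.534, 1.857, -0.0]
contact_force: [-0.3, -0.3, 0.0]
finger_gap: 56.1
grip_force: 0.0
```

```bash
python3 - <<'E'
from h import *
goto(-66,40,130)
p=env.camera("scene");w=cloud(p);c=w-O;x=c@XC;y=c@YC;z=w[...,2]
for x0 in(-108,-103,-98,-93,-88):
    m=(abs(x-x0)<2.5)&(y>-32)&(y<15)&(z>115)&(z<145);print(x0,m.sum(),np.round(np.median(z[m]),1))
for lo in range(140,240,10):
    m=(z>lo)&(z<lo+10)&(abs(y-40)<50)&(x>-66)&(x<40)
    if m.sum(): print(lo,m.sum(),np.round(np.percentile(x[m],[50,98])),np.round(np.percentile(y[m],[2,98])))
E
```

```text
case pos [-66.2  39.4 113. ] d [ 0.0013  0.0004 -0.0339] r [-0.0001  0.0001 -0.003 ] F [-0.3 -0.3  0. ] t 7.1 gap 56.1
-108 55 136.8
-103 51 135.8
-98 50 135.1
-93 51 134.9
-88 50 133.7
140 59 [-35. -19.] [10. 49.]
150 72 [-34. -20.] [10. 49.]
160 28 [-37. -26.] [28. 50.]
170 39 [-36. -25.] [28. 47.]
180 34 [-25.  -8.] [26. 39.]
190 102 [-17.  -6.] [26. 50.]
200 53 [-15.  -4.] [22. 50.]
210 89 [-37.  -4.] [22. 49.]
220 71 [-41.  -0.] [21. 36.]
230 107 [-18.   1.] [19. 36.]
```

Emit:
play_rows(
  rows=[
    {"dx":0,"dy":-0.003,"dz":-0.004,"rx":0,"ry":0,"rz":0},
    {"dx":0,"dy":-0.003,"dz":-0.004,"rx":0,"ry":0,"rz":0},
    {"dx":0,"dy":-0.003,"dz":-0.004,"rx":0,"ry":0,"rz":0},
    {"dx":0,"dy":-0.003,"dz":-0.004,"rx":0,"ry":0,"rz":0},
  ],
  gripper=-0.2,
)

```text
t: 7.55
tcp_pos: [519.7, -52.2, 115.2]
orientation: [2.534, 1.857, 0.0]
contact_force: [0.2, 0.1, 0.5]
finger_gap: 51.2
grip_force: 0.0
```

Emit:
play_rows(
  rows=[
    {"dx":0,"dy":0,"dz":0.004,"rx":0,"ry":0,"rz":0},
    {"dx":0,"dy":0,"dz":0.004,"rx":0,"ry":0,"rz":0},
    {"dx":0,"dy":0,"dz":0.004,"rx":0,"ry":0,"rz":0},
  ],
)

```text
t: 7.85
tcp_pos: [519.6, -52.2, 113.0]
orientation: [-2.534, -1.857, 0.0]
contact_force: [-0.6, -0.5, 0.6]
finger_gap: 51.0
grip_force: 0.0
```

Emit:
play_rows(
  rows=[
    {"dx":0,"dy":0,"dz":0.004,"rx":0,"ry":0,"rz":0},
    {"dx":0,"dy":0,"dz":0.004,"rx":0,"ry":0,"rz":0},
    {"dx":0,"dy":0,"dz":0.004,"rx":0,"ry":0,"rz":0},
  ],
)

```text
t: 8.15
tcp_pos: [519.6, -52.2, 111.0]
orientation: [-2.534, -1.857, 0.0]
contact_force: [0.3, 0.2, -0.5]
finger_gap: 51.3
grip_force: 0.0
```

Emit:
play_rows(
  rows=[
    {"dx":0,"dy":0,"dz":0.004,"rx":0,"ry":0,"rz":0},
    {"dx":0,"dy":0,"dz":0.004,"rx":0,"ry":0,"rz":0},
    {"dx":0,"dy":0,"dz":0.004,"rx":0,"ry":0,"rz":0},
  ],
)

```text
t: 8.45
tcp_pos: [519.7, -52.1, 109.2]
orientation: [-2.534, -1.857, -0.0]
contact_force: [-1.0, 0.2, 3.3]
finger_gap: 51.3
grip_force: 1.5
```

Emit:
play_rows(
  rows=[
    {"dx":0,"dy":0,"dz":0.004,"rx":0,"ry":0,"rz":0},
    {"dx":0,"dy":0,"dz":0.008,"rx":0,"ry":0,"rz":0},
    {"dx":0,"dy":0,"dz":0.008,"rx":0,"ry":0,"rz":0},
  ],
)

```text
t: 8.75
tcp_pos: [518.4, -51.7, 104.7]
orientation: [-2.532, -1.856, 0.002]
contact_force: [-2.5, 1.3, 6.2]
finger_gap: 50.9
grip_force: 3.2
```

Emit:
play_rows(
  rows=[
    {"dx":0,"dy":0,"dz":0.004,"rx":0,"ry":0,"rz":0},
    {"dx":0,"dy":0,"dz":0.004,"rx":0,"ry":0,"rz":0},
    {"dx":0,"dy":0,"dz":0.004,"rx":0,"ry":0,"rz":0},
  ],
)

```text
t: 9.05
tcp_pos: [517.9, -51.5, 102.8]
orientation: [-2.531, -1.855, 0.003]
contact_force: [-4.9, 2.1, 7.7]
finger_gap: 51.6
grip_force: 4.1
```

```bash
python3 - <<'E'
from h import *
goto(-67,30,110)
p=env.camera("scene");w=cloud(p);c=w-O;x=c@XC;y=c@YC;z=w[...,2]
for x0 in(-108,-103,-98,-93,-88):
    m=(abs(x-x0)<2.5)&(y>-32)&(y<15)&(z>115)&(z<145);print(x0,m.sum(),np.round(np.median(z[m]),1))
E
```

```text
case pos [-69.6  39.5 102.8] d [-0.0189  0.0052 -0.0144] r [-0.0049 -0.0003 -0.0029] F [-4.9  2.1  7.7] t 9.05 gap 51.6
-108 53 128.1
-103 53 128.4
-98 55 128.7
-93 54 128.9
-88 37 129.1
```

Emit:
play_rows(
  rows=[
    {"dx":0,"dy":0.002,"dz":0.004,"rx":0,"ry":0,"rz":0},
    {"dx":0,"dy":0.002,"dz":0.004,"rx":0,"ry":0,"rz":0},
    {"dx":0,"dy":0.002,"dz":0.004,"rx":0,"ry":0,"rz":0},
  ],
)

```text
t: 9.4
tcp_pos: [517.5, -51.4, 100.5]
orientation: [-2.529, -1.854, 0.006]
contact_force: [-6.8, 3.1, 9.6]
finger_gap: 51.6
grip_force: 5.2
```

Emit:
play_rows(
  rows=[
    {"dx":-0.008,"dy":0,"dz":0,"rx":0,"ry":0,"rz":0},
    {"dx":-0.014,"dy":0,"dz":0,"rx":0,"ry":0,"rz":0},
    {"dx":-0.02,"dy":0,"dz":0,"rx":0,"ry":0,"rz":0},
    {"dx":-0.02,"dy":0,"dz":0,"rx":0,"ry":0,"rz":0},
  ],
)

```text
t: 9.8
tcp_pos: [518.1, -60.1, 101.6]
orientation: [-2.532, -1.856, -0.003]
contact_force: [-2.1, 5.4, 8.5]
finger_gap: 51.2
grip_force: 4.6
```

Emit:
play_rows(
  rows=[
    {"dx":-0.008,"dy":0,"dz":0.001,"rx":0,"ry":0,"rz":0},
    {"dx":-0.014,"dy":0,"dz":0.002,"rx":0,"ry":0,"rz":0},
    {"dx":-0.02,"dy":0,"dz":0.002,"rx":0,"ry":0,"rz":0},
    {"dx":-0.02,"dy":0,"dz":0.002,"rx":0,"ry":0,"rz":0},
  ],
)

```text
t: 10.2
tcp_pos: [516.2, -67.5, 101.1]
orientation: [-2.53, -1.858, -0.007]
contact_force: [-1.3, 10.6, 13.7]
finger_gap: 51.0
grip_force: 7.7
```

```bash
python3 - <<'E'
from h import *
goto(-67,-4,101)
p=env.camera("scene");w=cloud(p);c=w-O;x=c@XC;y=c@YC;z=w[...,2]
for x0 in(-103,-98,-93):
    m=(abs(x-x0)<2.5)&(y>-32)&(y<10)&(z>115)&(z<145);print(x0,m.sum(),np.round(np.median(z[m]),1))
m=(abs(x+30)<16)&(z>140)&(z<156)&(y<25)&(y>-50);print("tab y",np.round(np.percentile(y[m],[5,50,95]),1),m.sum())
E
```

```text
case pos [-66.5  23.7 101.1] d [-0.0554 -0.0011 -0.0002] r [ 0.0003 -0.0072 -0.0003] F [-1.3 10.6 13.7] t 10.2 gap 51.0
-103 51 125.2
-98 47 126.2
-93 51 126.9
tab y [ 4.1  6.9 19.4] 102
```

Emit:
play_rows(
  rows=[
    {"dx":-0.008,"dy":0,"dz":0,"rx":0,"ry":0,"rz":0},
    {"dx":-0.016,"dy":0,"dz":0,"rx":0,"ry":0,"rz":0},
    {"dx":-0.024,"dy":0,"dz":0,"rx":0,"ry":0,"rz":0},
    {"dx":-0.032,"dy":0,"dz":0,"rx":0,"ry":0,"rz":0},
    {"dx":-0.032,"dy":0,"dz":0,"rx":0,"ry":0,"rz":0},
  ],
)

```text
t: 10.75
tcp_pos: [512.6, -82.3, 101.4]
orientation: [-2.53, -1.859, -0.01]
contact_force: [1.4, 11.8, 13.0]
finger_gap: 51.4
grip_force: 8.3
```

```bash
python3 - <<'E'
from h import *
goto(-67,-4,101)
p=env.camera("scene");w=cloud(p);c=w-O;x=c@XC;y=c@YC;z=w[...,2]
for x0 in(-103,-98,-93):
    m=(abs(x-x0)<2.5)&(y>-32)&(y<-5)&(z>115)&(z<145);print(x0,m.sum(),np.round(np.median(z[m]),1))
m=(abs(x+30)<16)&(z>140)&(z<156)&(y<10)&(y>-50);print("tab y",np.round(np.percentile(y[m],[5,50,95]),1),m.sum())
E
```

```text
case pos [-65.5   8.5 101.4] d [-0.025  -0.0031  0.0007] r [ 0.0028 -0.0084  0.0004] F [ 1.4 11.8 13. ] t 10.75 gap 51.4
-103 33 124.8
-98 35 125.9
-93 31 126.4
tab y [-11.2  -8.4   4.7] 107
```

Emit:
play_rows(
  rows=[
    {"dx":-0.008,"dy":-0.001,"dz":0,"rx":0,"ry":0,"rz":0},
    {"dx":-0.016,"dy":-0.002,"dz":0,"rx":0,"ry":0,"rz":0},
    {"dx":-0.022,"dy":-0.002,"dz":0,"rx":0,"ry":0,"rz":0},
    {"dx":-0.026,"dy":-0.003,"dz":0,"rx":0,"ry":0,"rz":0},
    {"dx":-0.026,"dy":-0.003,"dz":0,"rx":0,"ry":0,"rz":0},
  ],
)

```text
t: 11.3
tcp_pos: [509.4, -92.7, 101.6]
orientation: [-2.528, -1.863, -0.015]
contact_force: [7.3, 15.8, 8.9]
finger_gap: 51.1
grip_force: 12.2
```

```bash
cat > chk.py <<'E'
from h import *
goto(-67,-8,101)
p=env.camera("scene");w=cloud(p);c=w-O;x=c@XC;y=c@YC;z=w[...,2]
for x0 in(-103,-98,-93):
    m=(abs(x-x0)<2.5)&(y>-32)&(y<-16)&(z>115)&(z<145);print(x0,m.sum(),np.round(np.median(z[m]),1))
m=(abs(x+30)<16)&(z>140)&(z<156)&(y<10)&(y>-50);print("tab y",np.round(np.percentile(y[m],[5,50,95]),1),m.sum())
for x0 in (0,20,60,110):
    m=(abs(x-x0)<4)&(y>-140)&(y<-90)&(z>90)&(z<250);print("lid",x0,m.sum(),np.round(np.median(z[m]),1))
m=(z>90)&(z<104)&(x<-20)&(x>-140)&(y<-90)&(y>-160);print("deck edges",np.round(np.percentile(x[m],1),1),np.round(np.percentile(y[m],1),1))
E
python3 chk.py
```

```text
case pos [-65.4  -2.4 101.6] d [-0.0113 -0.0032  0.0011] r [ 0.0064 -0.0104  0.004 ] F [ 7.3 15.8  8.9] t 11.3 gap 51.1
-103 22 125.1
-98 19 126.1
-93 18 127.0
tab y [-21.9 -18.5   3.7] 117
lid 0 63 98.9
lid 20 107 159.6
lid 60 93 141.4
lid 110 72 124.0
deck edges -129.9 -146.2
```

Emit:
play_rows(
  rows=[
    {"dx":-0.006,"dy":-0.002,"dz":0,"rx":0,"ry":0,"rz":0},
    {"dx":-0.01,"dy":-0.002,"dz":0,"rx":0,"ry":0,"rz":0},
    {"dx":-0.01,"dy":-0.002,"dz":0,"rx":0,"ry":0,"rz":0},
  ],
)

```text
t: 11.65
tcp_pos: [508.7, -93.9, 101.6]
orientation: [-2.524, -1.867, -0.02]
contact_force: [12.4, 23.7, 6.5]
finger_gap: 51.3
grip_force: 16.3
```

```bash
python3 chk.py
```

```text
case pos [-65.7  -3.7 101.6] d [-0.0086 -0.0027  0.0011] r [ 0.0079 -0.0147  0.0087] F [12.4 23.7  6.5] t 11.65 gap 51.3
-103 18 125.1
-98 22 126.1
-93 18 126.9
tab y [-23.  -19.3   3.1] 121
lid 0 61 99.3
lid 20 106 160.3
lid 60 89 141.1
lid 110 73 124.1
deck edges -129.9 -147.5
```

Emit:
play_rows(
  rows=[
    {"dx":0.008,"dy":0,"dz":0,"rx":0,"ry":0,"rz":0},
    {"dx":0.008,"dy":0,"dz":-0.008,"rx":0,"ry":0,"rz":0},
    {"dx":0.008,"dy":0,"dz":-0.018,"rx":0,"ry":0,"rz":0},
    {"dx":0.008,"dy":0,"dz":-0.03,"rx":0,"ry":0,"rz":0},
    {"dx":0.008,"dy":0,"dz":-0.03,"rx":0,"ry":0,"rz":0},
  ],
)

```text
t: 12.2
tcp_pos: [504.2, -92.8, 114.6]
orientation: [-2.524, -1.862, -0.006]
contact_force: [3.0, 15.0, -1.4]
finger_gap: 51.3
grip_force: 7.8
```

```bash
python3 chk.py
```

```text
case pos [-70.3  -4.  114.6] d [-0.0082  0.0067  0.027 ] r [-0.0029 -0.008   0.0052] F [ 3.  15.  -1.4] t 12.2 gap 51.3
-103 20 135.9
-98 16 134.9
-93 17 134.1
tab y [-23.  -19.4   3.1] 120
lid 0 66 99.0
lid 20 102 159.9
lid 60 93 141.5
lid 110 75 124.5
deck edges -129.9 -147.4
```

Emit:
play_rows(
  rows=[
    {"dx":0.015,"dy":0,"dz":-0.002,"rx":0,"ry":0,"rz":0},
    {"dx":0.028,"dy":0,"dz":-0.004,"rx":0,"ry":0,"rz":0},
    {"dx":0.028,"dy":0,"dz":-0.04,"rx":0,"ry":0,"rz":0},
    {"dx":0.028,"dy":0,"dz":-0.1,"rx":0,"ry":0,"rz":0},
    {"dx":0.028,"dy":0,"dz":-0.19,"rx":0,"ry":0,"rz":0},
    {"dx":0.028,"dy":0,"dz":-0.28,"rx":0,"ry":0,"rz":0},
    {"dx":0.028,"dy":0,"dz":-0.28,"rx":0,"ry":0,"rz":0},
  ],
)

```text
t: 12.95
tcp_pos: [511.1, -87.7, 260.7]
orientation: [2.53, 1.851, 0.013]
contact_force: [0.4, 0.2, 0.4]
finger_gap: 51.4
grip_force: 0.0
```

```bash
python3 chk.py; python3 - <<'E'
from h import *
p=env.camera("scene");cv2.imwrite("pics/end.png",cv2.resize(cv2.convertScaleAbs(p["image"][160:360,250:490],alpha=1.5),None,fx=3,fy=3,interpolation=cv2.INTER_CUBIC))
E
```

```text
case pos [-65.3   2.9 260.7] d [-0.0227 -0.0066  0.3193] r [ 0.013  -0.0034 -0.0052] F [0.4 0.2 0.4] t 12.95 gap 51.4
-103 20 136.2
-98 18 134.9
-93 19 134.0
tab y [-23.1 -21.2 -16.7] 78
lid 0 64 98.7
lid 20 106 160.0
lid 60 92 141.2
lid 110 76 124.5
deck edges -130.0 -147.4
```

View pics/end.png

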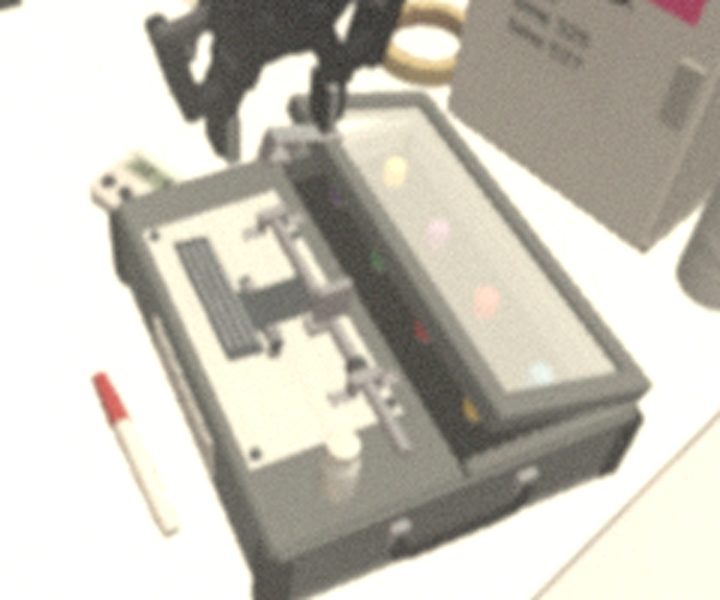

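The lid stands ajar, the bolt is drawn with its tab at (335,295), the catch plate is up at (215,300), the bottle and marker have not moved, and the gripper is clear of the case.

```bash
python3 -c "
from h import *
print(env.finish_job())"
```

```text
the job is handed in; nothing more can be done
None
```

The case is unlocked and handed in: the bolt is at its stop, the lid sprang ajar by itself, the catch snapped back up, and the gripper was clear of the case at about 13 s.

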